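# Sort stripped injector parts for cleaning, testing and scrap

## Task

The parts of two stripped truck diesel injectors stand mixed on the blue work mat. Sort them: both steel nozzle nuts into the wire cleaning basket, both solenoids with the plug sockets into the yellow grey-lined bin (they must stay dry), and the used copper sleeve into the red scrap bin. Stand every part upright on the floor of its container, set down gently rather than dropped in, and leave the oil bottle and the spanner where they are.

Things in the scene. Friction and masses are not known exactly. Their poses are not given: they have to be found in the camera images.
- nut_a_mid (a point): Loose nozzle retaining nut, bright silvery metal, about 150 g. 33 mm thick, with a hexagon collar (33 mm over flats, 38 over corners) 17 to 36 mm up, then a 24 mm neck with a dark hole on top. Two flats face its y axis: grip across y (or 60 degrees either way). Point: its centre, 27 mm above its underside (height 54 mm), z up. Starts upright on the blue mat (3 mm thick), any yaw, 90 mm or more from its neighbours.
- nut_b_mid (a point): Loose nozzle retaining nut, dark blackened metal, about 150 g. 33 mm thick, with a hexagon collar (33 mm over flats, 38 over corners) 17 to 36 mm up, then a 24 mm neck with a dark hole on top. Two flats face its y axis: grip across y (or 60 degrees either way). Point: its centre, 27 mm above its underside (height 54 mm), z up. Starts upright on the blue mat (3 mm thick), any yaw, 90 mm or more from its neighbours.
- coil_a_mid (a point): Loose injector solenoid, with a black plastic cap and socket, about 150 g. Round body 33 mm in diameter, lower half steel; a plug socket (18 mm wide, 34 to 51 mm up) sticks out along its +x to 33 mm from the centre: grip across y. Point: its centre, 27 mm above its underside (height 54 mm), z up. Starts upright on the blue mat (3 mm thick), any yaw, 90 mm or more from its neighbours.
- coil_b_mid (a point): Loose injector solenoid, with a green plastic cap and socket, about 150 g. Round body 33 mm in diameter, lower half steel; a plug socket (18 mm wide, 34 to 51 mm up) sticks out along its +x to 33 mm from the centre: grip across y. Point: its centre, 27 mm above its underside (height 54 mm), z up. Starts upright on the blue mat (3 mm thick), any yaw, 90 mm or more from its neighbours.
- sleeve_mid (a point): Loose used copper sleeve, about 150 g: copper-coloured tube 33 mm in diameter (28 mm at the foot), 38 mm collar round the top 6 mm, dark bore seen from above. Grip below the collar, any direction. Point: its centre, 27 mm above its underside (height 54 mm), z up. Starts upright on the blue mat (3 mm thick), any yaw, 90 mm or more from its neighbours.
- basket: The cleaning basket of steel wire. Open-topped, fixed. Inside 130 mm (x) by 150 mm (y), walls 4 mm thick, all walls 50 mm high, inner floor 5 mm above the bench. Origin: centre of its underside, at bench height; z up. In the back row beyond the mat, beside the other two containers in any order, turned up to 6 degrees.
- coil_bin: The yellow plastic bin with a grey lining, for solenoids. Open-topped, fixed. Inside 130 mm (x) by 150 mm (y), walls 4 mm thick, walls 50 mm high, front (-x) edge 30 mm high, inner floor 5 mm above the bench. Origin: centre of its underside, at bench height; z up. In the back row beyond the mat, beside the other two containers in any order, turned up to 6 degrees.
- scrap_bin: The red plastic scrap bin. Open-topped, fixed. Inside 130 mm (x) by 150 mm (y), walls 4 mm thick, walls 50 mm high, front (-x) edge 30 mm high, inner floor 5 mm above the bench. Origin: centre of its underside, at bench height; z up. In the back row beyond the mat, beside the other two containers in any order, turned up to 6 degrees.
- oil_bottle: Bystander: a white plastic oil bottle with an orange cap, 42 mm in diameter, 115 mm high, standing loose left of the mat (+y). Origin: centre of its underside. Not to be touched.
- spanner: Bystander: a steel spanner 170 mm long, lying loose right of the mat (-y). Origin: underside at mid-length; x along its length. Not to be touched.
Not all that is in view belongs to the job. Of the things that look like the part that bears coil_b_mid, take the one that is farthest from the robot's base at the start.

How it is judged:
By the outcome, as a careful person would: the job done as asked, in the order asked, and still so for the second after the job is handed in, with the robot touching nothing.
It also fails if it takes over 128 s, if anything falls off the work surface, if the arm or the gripper's body presses on something with over 40 N, if the wrist force passes 120 N, or if a joint passes its speed limit or range.

## Robot

A 6-joint arm with a two-finger parallel gripper is mounted at the origin on the work surface. World frame = base frame: x ahead of the robot, y to its left, z up, the work surface at z = 0. Lengths are in mm, angles in rad, forces in N, time in s.
With the tool pointing down it reaches from about 300 to 825 mm from the base axis. Payload 5.4 kg.
Tool frame: the origin (TCP) lies at the very end of the fingers, on their centre line; the grasp point (between the pads) lies 19 mm behind it; z points along the fingers, y is the direction in which the jaws open and shut (so a half turn about z gives the same grasp; the last joint's range is limited). The gripper opens to 92 mm and grips with 3 to 60 N. Pads are 20 mm wide; open, the fingers measure 128 mm over their backs; the gripper's body (75 mm by 189 mm) begins 69 mm behind the grasp point.
Start: joints at [1.094, 0.158, 1.597, -0, 1.386, -0.21], TCP at [151.607, 554.636, 214.601] pointing down, gripper open.
Joint ranges: [-2.91, 2.91], [-0.94, 2.29], [0.18, 2.7], [-1.29, 4.43], [0.17, 2.64], [-3, 3]. Speed limits (rad/s): [2.57, 2.57, 3.14, 3.14, 3.14, 3.14].

## Interface

Orientations are given as [roll, pitch, yaw] about the fixed x, y, z axes, in that order (R = Rz(yaw) Ry(pitch) Rx(roll)).
In Python, from cell import * gives the robot as it stands.
- The arm moves only by the tool apply_moves, never from a script. Its arguments are lists of equal length, an entry for each row: "twist": the turn, a rotation vector about the tool's x, y, z in degrees, a list of three; "dp": the shift along the tool's x, y, z in mm, a list of three; "claw": the closure, from 0 (fully open) to 1 (shut). A call has 1 to 8 rows; each row is the pose to reach, as a shift and turn from the pose commanded when the call began, along the tool's axes at that moment; what a row does not reach only later rows make up. A row lasts 1/12 s, in which the tool goes at most 41.7 mm and 7.16 degrees, less where a joint would pass 70% of its speed; a pose out of reach is approached as far as the arm can. A call with a gripper value outside its range is refused whole. The fingers move at their own pace and stop on an object; "force" is the grip in N (left out, the last holds). Time passes only in rows, so rows that repeat a pose let the fingers close. It gives the time, the measured TCP pose, the force and the opening at its end, in the units of the state.
- read_state(): the state, without advancing time (a new reading comes with each control period).
- grab_frame(name): name is "side" or "top" or "wrist"; returns the picture (384x512x3 uint8, red, green, blue); there is no depth.
- calibration(name): a dict with "intrinsics" (3x3 intrinsics, pixels), "pose" (4x4, takes a point from camera to world coordinates); the wrist camera has in their place "tool_from_camera" (4x4, takes a point from camera to tool coordinates, whose origin is the TCP and whose axes are the flange's). Camera axes: x right, y down, z forward; pixel columns grow to the right and rows downward; lengths in mm; the calibration is good to about 2 mm. The wrist camera is an equidistant fisheye: a pixel r from the principal point sees the ray r / f radians off the axis. A picture is of the moment at which its call begins: read the wrist's pose just before it. calibration takes no time and is no camera call.
- sign_off(): hands the job in, once; it reports no verdict.
Trained networks look in the newest picture that a camera, given by its name, has taken for a name from the list of things; names that differ only in an ending like _2 or _b are one class to them, and where a whole thing is asked for, a point or a joint stands for the part that bears it (a point fixed in the world has none). Each returns a list of dicts, best first, with "confidence" (0 to 1); they miss things now and then, are a little off and sometimes report something else, mostly with a low value. They report only what shows in the picture. A call takes as long as a camera call. They do not tell look-alikes from the thing itself.
- boxes_of(camera, label): "bbox" ([centre column, centre row, width, height] in pixels, round what is visible of it).
- regions_of(camera, label): "mask" (384x512 bool, what is visible of it) and "bbox" ([centre column, centre row, width, height] in pixels, round what is visible of it).
The state is a dict: "t": time; "joints": joint angles; "dq": joint speeds; "tau": joint torques, N m; "tool_pos": TCP position; "ee_rot": TCP orientation; "contact_force": force on the tool from outside, world axes, zero at the start; "wrist_torque": the same for the moment, N m; "grip_width": finger opening in mm.
Only numpy, scipy, OpenCV 4.12 (cv2) and the standard library are available. Lean on these libraries where they do the work, as an engineer would, in place of code of your own. Each camera call takes 0.05 s, during which the arm holds its last target.

## Working session

There is one attempt and no reset: what is moved stays moved. The work goes in short steps, Python scripts to look and compute and a tool call to move; the robot and the scene stay as the last step left them, time stands still between calls to the robot, and variables do not carry over. Pictures are saved under pics/ and viewed, and the job is handed in when it is done.

Besides the shell and the picture viewer there is one more tool, called by a JSON object that holds its "name" and its "arguments", one argument or row to a line. apply_moves: Moves the arm, as the interface text tells. Its arguments: {"type":"object","properties":{"twist":{"type":"array"},"dp":{"type":"array"},"claw":{"type":"array"},"force":{"type":"number"}},"required":["twist","dp","claw"]}

```bash
ls; mkdir -p pics
python3 - <<'E'
from cell import *
import cv2,numpy as np
s=read_state();print(s)
for n in ["top","side","wrist"]:
    im=grab_frame(n); cv2.imwrite(f"pics/{n}0.png",im[:,:,::-1]); c=calibration(n); print(n,{k:np.round(v,3).tolist() if not isinstance(v,str) else v for k,v in c.items()})
E
```

```text
pics
{'t': 0.0, 'joints': array([ 1.09390002e+00,  1.59023716e-01,  1.59818020e+00, -8.01602391e-06,
        1.38621591e+00, -2.10083506e-01]), 'dq': array([ 0.00050229, -0.00130909, -0.00102132, -0.00061368,  0.00083775,
        0.00136791]), 'tau': array([ 1.06935939e-03, -3.85580850e+01, -3.22102439e+01,  7.03001185e-02,
        3.79547384e-02, -1.32431437e-04]), 'tool_pos': array([151.33111324, 554.09660081, 213.65921893]), 'ee_rot': array([-3.13980401e+00, -3.73336659e-04,  2.87478100e+00]), 'contact_force': array([-0.82103242, -0.4287929 , -0.05771084]), 'wrist_torque': array([ 0.01237283, -0.0323105 ,  0.00294934]), 'grip_width': 91.78753242952443}
top {'intrinsics': [[352.675, 0.0, 253.205], [0.0, 352.675, 191.517], [0.0, 0.0, 1.0]], 'pose': [[-0.001, -0.999, 0.038, 442.275], [-1.0, 0.002, 0.01, 3.903], [-0.01, -0.038, -0.999, 968.007], [0.0, 0.0, 0.0, 1.0]]}
side {'intrinsics': [[464.619, 0.0, 245.696], [0.0, 464.619, 187.5], [0.0, 0.0, 1.0]], 'pose': [[-0.992, -0.092, 0.089, 383.365], [-0.128, 0.726, -0.676, 846.628], [-0.002, -0.682, -0.731, 950.697], [0.0, 0.0, 0.0, 1.0]]}
wrist {'intrinsics': [[297.319, 0.0, 259.168], [0.0, 297.319, 190.676], [0.0, 0.0, 1.0]], 'tool_from_camera': [[0.002, -0.971, -0.238, 66.384], [1.0, 0.002, -0.0, -0.72], [0.001, -0.238, 0.971, -169.554], [0.0, 0.0, 0.0, 1.0]]}
```

View pics/top0.png

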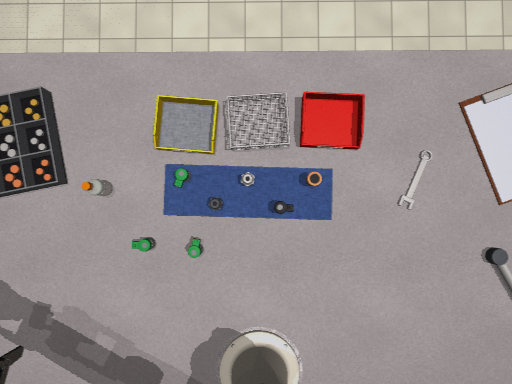

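View pics/side0.png

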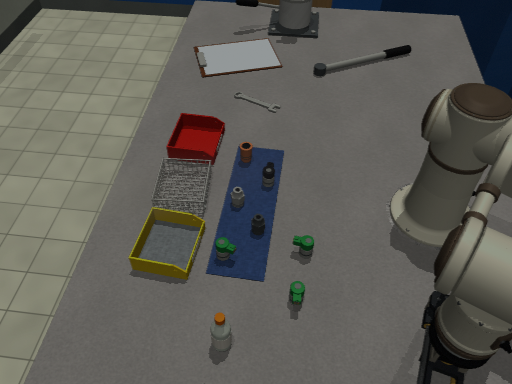

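View pics/wrist0.png

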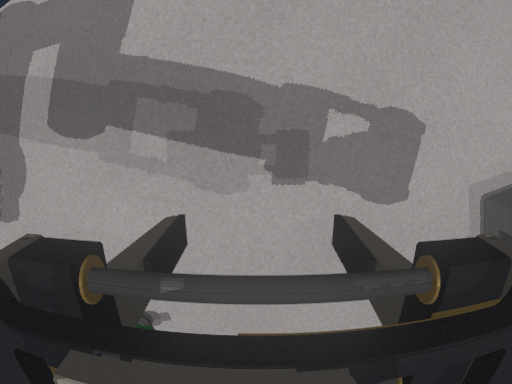

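The top view shows three green-capped solenoids: (181,177) on the mat, (143,244), and (195,247), the last two off the mat. The base is near (258,375), so the one on the mat is the farthest away and also stands where the description says. I'll confirm it in enlarged crops and measure positions.

```bash
cat > h.py <<'E'
from cell import *
import cv2,numpy as np
from scipy.spatial.transform import Rotation as R
def proj(n,P):
    c=calibration(n);T=np.linalg.inv(np.array(c['pose']));p=np.c_[np.atleast_2d(P),np.ones(len(np.atleast_2d(P)))]@T.T
    q=p[:,:3]@np.array(c['intrinsics']).T;return q[:,:2]/q[:,2:]
def unproj(n,uv,z):
    c=calibration(n);T=np.array(c['pose']);d=np.linalg.inv(np.array(c['intrinsics']))@np.array([uv[0],uv[1],1.]);d=T[:3,:3]@d;o=T[:3,3]
    return o+d*(z-o[2])/d[2]
def tool():
    s=read_state();T=np.eye(4);T[:3,:3]=R.from_euler('xyz',s['ee_rot']).as_matrix();T[:3,3]=s['tool_pos'];return s,T
def wun(uv,z,T):
    c=calibration('wrist');K=np.array(c['intrinsics']);C=T@np.array(c['tool_from_camera'])
    v=np.array([(uv[0]-K[0,2]),(uv[1]-K[1,2])]);r=np.hypot(*v);th=r/K[0,0]
    d=np.array([np.sin(th)*v[0]/r,np.sin(th)*v[1]/r,np.cos(th)]);d=C[:3,:3]@d;o=C[:3,3];return o+d*(z-o[2])/d[2]
def wproj(P,T):
    c=calibration('wrist');K=np.array(c['intrinsics']);C=np.linalg.inv(T@np.array(c['tool_from_camera']))
    p=np.c_[np.atleast_2d(P),np.ones(len(np.atleast_2d(P)))]@C.T;p=p[:,:3];rr=np.hypot(p[:,0],p[:,1]);th=np.arctan2(rr,p[:,2])
    return np.c_[K[0,2]+K[0,0]*th*p[:,0]/rr,K[1,2]+K[0,0]*th*p[:,1]/rr]
def goto(x,y,z,yaw):
    """needed dp (tool axes) and twist about tool z for a down tool at yaw (rad); with remainder tilt"""
    s,T=tool();Rt=R.from_euler('xyz',[np.pi,0,yaw]).as_matrix()
    best=None
    for k in (0,np.pi):
        Rk=R.from_euler('xyz',[np.pi,0,yaw+k]).as_matrix()
        rv=R.from_matrix(T[:3,:3].T@Rk).as_rotvec(degrees=True)
        print('yaw',round(yaw+k,3),'twist',rv.round(2),'j6',round(s['joints'][5],2))
    print('dp',(T[:3,:3].T@(np.array([x,y,z])-T[:3,3])).round(1),'pos',T[:3,3].round(1))
E
python3 - <<'E'
from h import *
im=cv2.imread('pics/top0.png')
c=im[150:265,125:335];cv2.imwrite('pics/c1.png',cv2.resize(c,None,fx=3.8,fy=3.8,interpolation=cv2.INTER_CUBIC))
im=cv2.imread('pics/side0.png')
c=im[130:310,200:330];cv2.imwrite('pics/c2.png',cv2.resize(c,None,fx=3.3,fy=3.3,interpolation=cv2.INTER_CUBIC))
for n in ['top','side']:
  grab_frame(n)
  for l in ['nut_a_mid','coil_a_mid','sleeve_mid','basket','coil_bin','scrap_bin']:
    for d in boxes_of(n,l):
        if d['confidence']>.3: print(n,l,round(d['confidence'],2),np.round(d['bbox'],1),unproj(n,d['bbox'][:2],30 if 'mid' in l else 25).round(0))
E
```

```text
top coil_a_mid 0.48 [284.9 207.4  18.   11.2] [436. -71.  30.]
top sleeve_mid 0.58 [314.5 180.4  16.7  13.7] [ 507. -150.   30.]
top basket 0.59 [260.9 121.5  64.9  59.8] [667.  -8.  25.]
top coil_bin 0.74 [185.6 124.8  62.9  60.2] [659. 196.  25.]
top scrap_bin 0.67 [332.4 121.5  63.3  56.1] [ 666. -200.   25.]
top scrap_bin 0.59 [260.2 120.8  63.6  59.2] [669.  -6.  25.]
side nut_a_mid 0.67 [236.6 196.9  14.   24.3] [515.  33.  30.]
side coil_a_mid 0.77 [268.6 172.5   9.2  26. ] [439. -69.  30.]
side basket 0.65 [182.6 183.4  59.9  52.9] [670.  -2.  25.]
side coil_bin 0.86 [167.4 243.9  79.3  72.9] [662. 202.  25.]
side scrap_bin 0.86 [194.2 136.2  58.4  48.8] [ 679. -200.   25.]
```

View pics/c1.png

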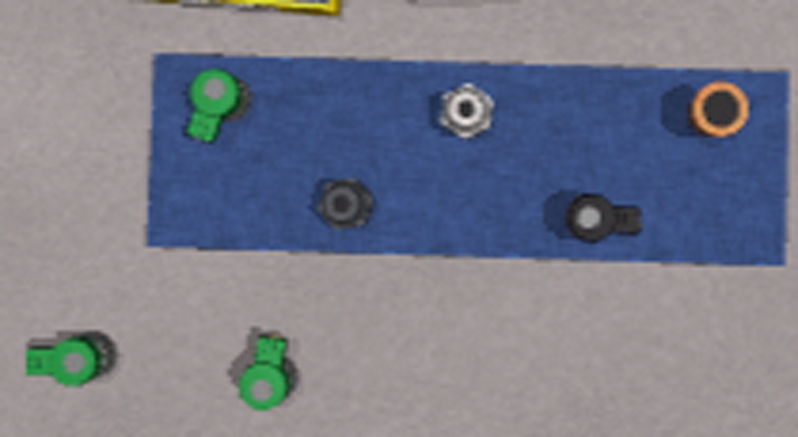

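View pics/c2.png

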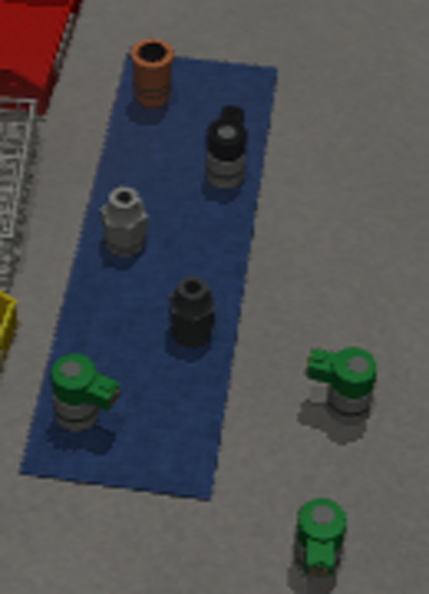

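Enlarged crops confirm it: the green solenoid at crop (213,92), full-image (181,174), is on the mat and farthest from the base. Black coil is at (589,216), bright nut (466,109), dark nut (342,203) and sleeve (719,109), all in crop pixels.

Run:
```python
from h import *
for n,p,z in [('nutA',(466,109),57),('nutB',(342,203),57),('coilA',(589,216),57),('coilAs',(640,219),46),('coilB',(213,92),57),('coilBs',(202,135),46),('slv',(719,109),57),('g2',(73,362),54),('g3',(262,386),54)]:
    P=unproj('top',((p[0]+.5)/3.8+124.5,(p[1]+.5)/3.8+149.5),z);print(n,P.round(1),np.hypot(*P[:2]).round())
im=cv2.imread('pics/top0.png');c=im[80:165,145:375];cv2.imwrite('pics/c3.png',cv2.resize(c,None,fx=3.4,fy=3.4,interpolation=cv2.INTER_CUBIC))
goto(515,20,180,np.pi/2)
goto(515,20,180,0)
s,T=tool()
print(wproj([T[:3,3],T[:3,3]+[0,0,-100]],T))
```

```text
nutA [511.3  28.4  57. ] 512.0
nutB [447.4 112.8  57. ] 461.0
coilA [438.3 -55.1  57. ] 442.0
coilAs [436.1 -90.8  46. ] 445.0
coilB [523.3 201.2  57. ] 561.0
coilBs [494.5 211.   46. ] 538.0
slv [ 510.9 -143.7   57. ] 531.0
g2 [339.5 296.2  54. ] 450.0
g3 [323.2 167.2  54. ] 364.0
yaw 1.571 twist [ 0.   -0.   74.72] j6 -0.21
yaw 4.712 twist [   0.      0.   -105.28] j6 -0.21
dp [-491.5 -419.9   34.6] pos [151.6 554.7 214.6]
yaw 0 twist [ -0.    -0.   164.72] j6 -0.21
yaw 3.142 twist [  0.    -0.   -15.28] j6 -0.21
dp [-491.5 -419.9   34.6] pos [151.6 554.7 214.6]
[[260.36978096 230.1452986 ]
 [260.04867159 190.98841958]]
```

View pics/c3.png

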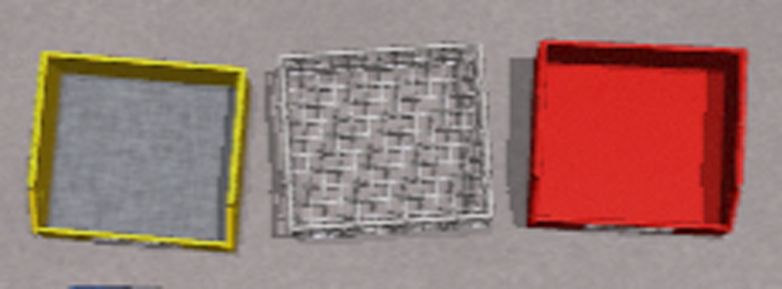

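Run:
```python
from h import *
f=lambda p,z:unproj('top',((p[0]+.5)/3.4+144.5,(p[1]+.5)/3.4+79.5),z)
for n,ps,zf in [('bask',[(282,57),(482,46),(492,220),(290,232)],50),('coil',[(47,52),(247,68),(235,247),(36,232)],30),('scrap',[(541,41),(747,50),(735,232),(529,225)],30)]:
    P=[f(p,z) for p,z in zip(ps,[50,50,zf,zf])];P=np.array(P);d=(P[0]-P[1])+(P[3]-P[2]);
    e=(P[0]-P[3])+(P[1]-P[2])
    print(n,P.mean(0).round(1),'rot',np.degrees(np.arctan2(-d[0],d[1])).round(1),np.degrees(np.arctan2(e[1],e[0])).round(1),'size',(np.linalg.norm(d)/2).round(),(np.linalg.norm(e)/2).round())
```

```text
bask [ 6.641e+02 -5.000e-01  5.000e+01] rot 3.1 2.8 size 155.0 136.0
coil [657.8 191.2  40. ] rot -4.7 -5.1 size 157.0 139.0
scrap [ 666.4 -196.4   40. ] rot -2.5 -2.7 size 160.0 140.0
```

{"name": "apply_moves", "arguments": {
  "twist": [
    [0,0,-7],
    [0,0,-14],
    [0,0,-15.3],
    [0,0,-15.3],
    [0,0,-15.3],
    [0,0,-15.3],
    [0,0,-15.3],
    [0,0,-15.3]
  ],
  "dp": [
    [-30,-25,0],
    [-60,-51,0],
    [-92,-80,0],
    [-120,-103,0],
    [-150,-128,0],
    [-180,-154,0],
    [-210,-180,0],
    [-240,-205,0]
  ],
  "claw": [0,0,0,0,0,0,0,0]
}}

```text
t: 1.52
tool_pos: [329.7, 291.9, 214.9]
ee_rot: [3.141, 0.001, -3.141]
contact_force: [0.4, 0.2, 0.2]
grip_width: 91.6
```

{"name": "apply_moves", "arguments": {
  "twist": [
    [0,0,0],
    [0,0,0],
    [0,0,0],
    [0,0,0],
    [0,0,0],
    [0,0,0],
    [0,0,0],
    [0,0,0]
  ],
  "dp": [
    [-181,-264,0],
    [-181,-264,0],
    [-181,-264,0],
    [-181,-264,0],
    [-181,-264,0],
    [-181,-264,0],
    [-181,-264,0],
    [-181,-264,0]
  ],
  "claw": [0,0,0,0,0,0,0,0]
}}

```text
t: 2.18
tool_pos: [511.7, 26.4, 214.8]
ee_rot: [-3.141, 0.001, 3.14]
contact_force: [0.9, 1.3, -0.5]
grip_width: 92.1
```

```bash
cat > look.py <<'E'
import sys
from h import *
# look.py name  cx cy : wrist pic + rectified top-down crop (60mm half) at z plane
name=sys.argv[1];x,y,z=map(float,sys.argv[2:5]);half=float(sys.argv[5]) if len(sys.argv)>5 else 45
s,T=tool();im=grab_frame('wrist')
cv2.imwrite(f'pics/{name}_w.png',im[:,:,::-1])
N=500;g=np.linspace(-half,half,N)
X=x-g[:,None]+0*g[None];Y=y-g[None]+0*g[:,None]   # row down = -x, col right = -y
P=np.stack([X,Y,np.full_like(X,z)],-1).reshape(-1,3)
uv=wproj(P,T).reshape(N,N,2).astype(np.float32)
r=cv2.remap(im,uv[...,0],uv[...,1],cv2.INTER_CUBIC)[:,:,::-1].copy()
for k in range(-40,41,10):
    c=int((k/half+1)/2*N);
    if 0<=c<N: cv2.line(r,(c,0),(c,6 if k else 500),(0,255,255),1);cv2.line(r,(0,c),(6 if k else 500,c),(0,255,255),1)
cv2.imwrite(f'pics/{name}_r.png',r)
print('pose',T[:3,3].round(1),s['ee_rot'].round(3),'mm/px',2*half/N)
E
python3 look.py na 511.3 28.4 57
```

```text
pose [511.7  26.4 214.8] [-3.141e+00  1.000e-03  3.140e+00] mm/px 0.18
```

View pics/na_r.png

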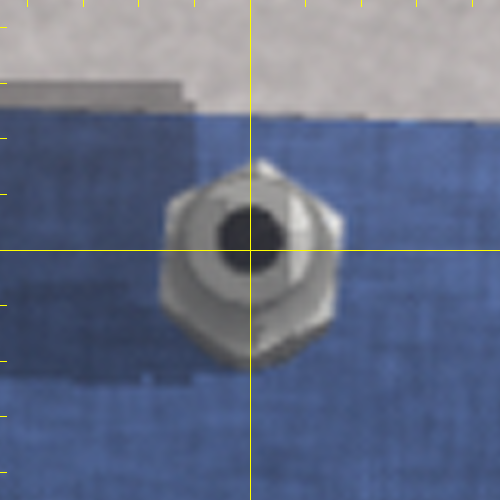

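View pics/na_w.png

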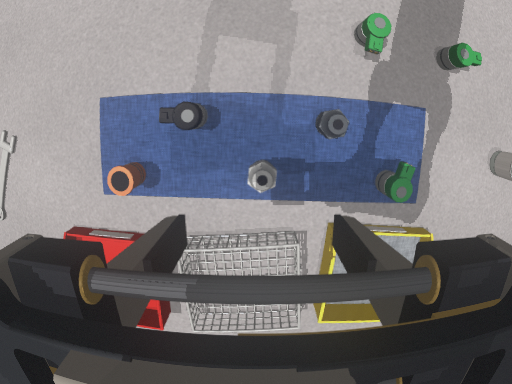

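The picture shows nut A upright, with its hole at rectified (248,239), so its centre is about (513,28.7). The hexagon is turned about 4.5° clockwise. From the same picture I'll rectify the other parts.

```bash
cat > rect.py <<'E'
from h import *
im=cv2.imread('pics/na_w.png');T=np.eye(4);T[:3,:3]=R.from_euler('xyz',[-3.141,.001,3.14]).as_matrix();T[:3,3]=[511.7,26.4,214.8]
out=[]
for (x,y) in [(447.4,112.8),(438.3,-55.1),(523.3,201.2),(510.9,-143.7)]:
    N=390;half=45;g=np.linspace(-half,half,N)
    P=np.stack([x-g[:,None]+0*g[None],y-g[None]+0*g[:,None],np.full((N,N),57.)],-1).reshape(-1,3)
    uv=wproj(P,T).reshape(N,N,2).astype(np.float32)
    r=cv2.remap(im,uv[...,0],uv[...,1],cv2.INTER_CUBIC);cv2.line(r,(195,0),(195,390),(0,255,255),1);cv2.line(r,(0,195),(390,195),(0,255,255),1)
    out.append(cv2.resize(r,(300,300)))
cv2.imwrite('pics/r4.png',np.vstack([np.hstack(out[:2]),np.hstack(out[2:])]))
E
python3 rect.py
```

```text
(no output)
```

View pics/r4.png

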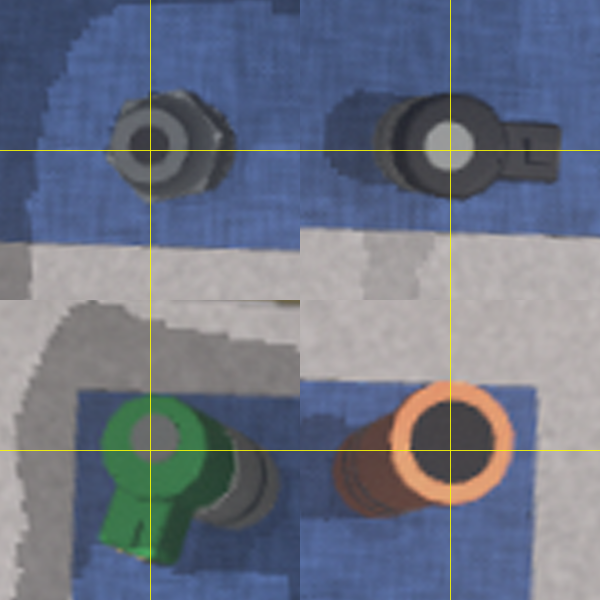

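{"name": "apply_moves", "arguments": {
  "twist": [
    [0,0,4.5],
    [0,0,4.5],
    [0,0,4.5],
    [0,0,4.5],
    [0,0,4.5],
    [0,0,4.5],
    [0,0,4.5],
    [0,0,4.5]
  ],
  "dp": [
    [-1,2.3,35],
    [-1,2.3,70],
    [-1,2.3,105],
    [-1,2.3,135],
    [-1,2.3,160],
    [-1,2.3,180],
    [-1,2.3,195],
    [-1,2.3,203]
  ],
  "claw": [0.3,0.3,0.3,0.3,0.3,0.3,0.3,0.3],
  "force": 20
}}

```text
t: 2.9
tool_pos: [509.4, 32.5, 9.5]
ee_rot: [3.141, -0.004, 3.063]
contact_force: [-0.3, -0.3, -0.2]
grip_width: 64.2
```

{"name": "apply_moves", "arguments": {
  "twist": [
    [0,0,0],
    [0,0,0]
  ],
  "dp": [
    [0,0,0],
    [0,0,0]
  ],
  "claw": [0.3,0.3]
}}

```text
t: 3.07
tool_pos: [511.4, 32.1, 12.0]
ee_rot: [-3.142, 0.0, 3.063]
contact_force: [1.3, 0.1, 0.3]
grip_width: 64.1
```

Run:
```python
from h import *
s,T=tool();print(s['tool_pos'],s['dq'],s['t'])
im=grab_frame('wrist');cv2.imwrite('pics/d1.png',im[:,:,::-1])
s,T=tool();print(s['tool_pos'],s['ee_rot'])
# commanded pose chain
T=np.eye(4);T[:3,:3]=R.from_euler('xyz',[np.pi,0,2.8748]).as_matrix();T[:3,3]=[151.607,554.636,214.601]
for d,w in [((-240,-205,0),-15.3),((-181,-264,0),0),((-1,2.3,203),4.5)]:
    A=np.eye(4);A[:3,3]=d;A[:3,:3]=R.from_rotvec([0,0,w],degrees=True).as_matrix();T=T@A;print(T[:3,3].round(1))
```

```text
[511.36035824  32.05779827  11.998409  ] [ 0.00023472 -0.02115113 -0.01809875  0.00010901 -0.00121118  0.00017371] 3.0667
[512.0096665   31.92647555  12.64488947] [-3.14145039e+00  1.70922928e-03  3.06344195e+00]
[329.1 293.6 214.6]
[510.1  29.7 214.6]
[511.1  32.   11.6]
```

View pics/d1.png

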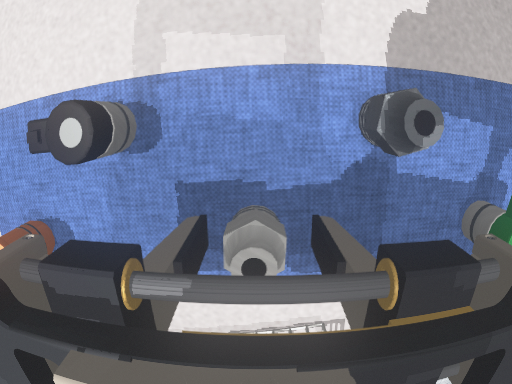

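{"name": "apply_moves", "arguments": {
  "twist": [
    [0,0,0],
    [0,0,0],
    [0,0,0],
    [0,0,0],
    [0,0,0],
    [0,0,0],
    [0,0,0],
    [0,0,0]
  ],
  "dp": [
    [-1,-3,1],
    [-1,-3,1],
    [-1,-3,1],
    [-1,-3,1],
    [-1,-3,1],
    [-1,-3,1],
    [-1,-3,1],
    [-1,-3,1]
  ],
  "claw": [0.3,0.3,1,1,1,1,1,1],
  "force": 25
}}

```text
t: 3.78
tool_pos: [511.9, 28.9, 10.7]
ee_rot: [3.142, -0.0, 3.063]
contact_force: [0.6, -0.8, 1.6]
grip_width: 33.2
```

```bash
cat > cmd.py <<'E'
"""cmd.py add dx dy dz tw   : log a commanded final row ; cmd.py to x y z yawdeg : print dp/twist (no log)"""
import sys,json,os,numpy as np
from scipy.spatial.transform import Rotation as R
F='cmd.json'
T=np.array(json.load(open(F))) if os.path.exists(F) else None
a=sys.argv[1:]
def add(T,v):
    A=np.eye(4);A[:3,3]=v[:3];A[:3,:3]=R.from_rotvec([0,0,v[3]],degrees=True).as_matrix();return T@A
if a[0]=='init':
    T=np.eye(4);T[:3,:3]=R.from_euler('xyz',[np.pi,0,2.8748]).as_matrix();T[:3,3]=[151.607,554.636,214.601]
while a:
    if a[0]=='add': T=add(T,list(map(float,a[1:5])));a=a[5:]
    elif a[0]=='to':
        x,y,z,yaw=map(float,a[1:5]);cur=np.degrees(R.from_matrix(T[:3,:3]).as_euler('xyz')[2])
        tw=(cur-yaw+180)%360-180
        print('dp',(T[:3,:3].T@(np.array([x,y,z])-T[:3,3])).round(1),'twist',round(tw,1));a=a[5:]
    else: a=a[1:]
json.dump(T.tolist(),open(F,'w'));print('cmd',T[:3,3].round(2),'yaw',np.degrees(R.from_matrix(T[:3,:3]).as_euler('xyz')[2]).round(2))
E
python3 cmd.py init add -240 -205 0 -15.3 add -181 -264 0 0 add -1 2.3 203 4.5 add -1 -3 1 0 to 512 29 100 175.5 to 692 1 100 177 to 692 1 13 177 
python3 -c "
from h import *;print(tool()[0]['tool_pos'],tool()[0]['ee_rot'])"
```

```text
dp [ -0.1   0.1 -89.4] twist 0.0
dp [-181.7  -13.7  -89.4] twist -1.5
dp [-181.7  -13.7   -2.4] twist -1.5
cmd [511.9   28.89  10.6 ] yaw 175.51
[511.89469367  28.94184917  10.66462469] [ 3.14155707e+00 -2.01132033e-05  3.06336460e+00]
```

{"name": "apply_moves", "arguments": {
  "twist": [
    [0,0,0],
    [0,0,0],
    [0,0,0],
    [0,0,-1.5],
    [0,0,-1.5],
    [0,0,-1.5],
    [0,0,-1.5],
    [0,0,-1.5]
  ],
  "dp": [
    [0,0,-30],
    [0,0,-62],
    [-15,-1,-89.5],
    [-55,-4,-89.5],
    [-95,-7,-89.5],
    [-135,-10,-89.5],
    [-170,-13,-89.5],
    [-181.7,-13.7,-89.5]
  ],
  "claw": [1,1,1,1,1,1,1,1]
}}

```text
t: 4.45
tool_pos: [695.3, -0.2, 99.3]
ee_rot: [-3.141, 0.002, 3.089]
contact_force: [-0.4, -0.3, -0.9]
grip_width: 32.6
```

{"name": "apply_moves", "arguments": {
  "twist": [
    [0,0,0],
    [0,0,0],
    [0,0,0],
    [0,0,0],
    [0,0,0],
    [0,0,0],
    [0,0,0],
    [0,0,0]
  ],
  "dp": [
    [0,0,0],
    [0,0,25],
    [0,0,50],
    [0,0,70],
    [0,0,80],
    [0,0,84],
    [0,0,85],
    [0,0,85]
  ],
  "claw": [1,1,1,1,1,1,1,1]
}}

```text
t: 5.12
tool_pos: [692.4, 1.0, 16.2]
ee_rot: [-3.141, 0.001, 3.09]
contact_force: [0.6, 0.5, -1.6]
grip_width: 32.9
```

```bash
python3 cmd.py add -181.7 -13.7 -89.5 -1.5 add 0 0 85 0;python3 -c "
from h import *;s=tool()[0];print(s['tool_pos'],s['ee_rot'],s['contact_force'])
im=grab_frame('wrist');cv2.imwrite('pics/p1.png',im[:,:,::-1])"
```

```text
cmd [691.97   1.02  15.1 ] yaw 177.01
[692.43870968   1.00349019  16.22398838] [-3.14141430e+00  1.39625621e-03  3.08958082e+00] [ 0.63253574  0.51055659 -1.57044046]
```

View pics/p1.png

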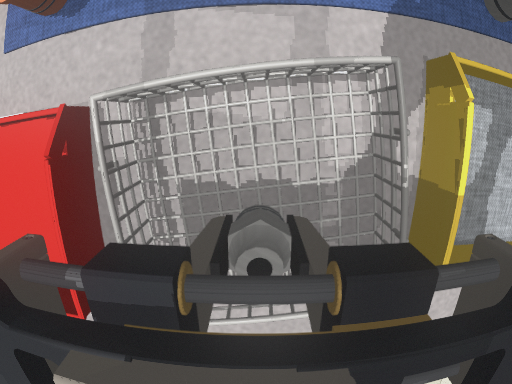

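{"name": "apply_moves", "arguments": {
  "twist": [
    [0,0,0],
    [0,0,0],
    [0,0,0],
    [0,0,0],
    [0,0,0]
  ],
  "dp": [
    [0,0,1],
    [0,0,2],
    [0,0,2.5],
    [0,0,2.5],
    [0,0,2.5]
  ],
  "claw": [1,1,1,1,1]
}}

```text
t: 5.58
tool_pos: [692.0, 1.0, 12.7]
ee_rot: [-3.142, 0.0, 3.089]
contact_force: [-0.1, -0.5, -1.0]
grip_width: 32.8
```

{"name": "apply_moves", "arguments": {
  "twist": [
    [0,0,0],
    [0,0,0],
    [0,0,0],
    [0,0,0],
    [0,0,0],
    [0,0,0],
    [0,0,0],
    [0,0,0]
  ],
  "dp": [
    [0,0,0.3],
    [0,0,0.3],
    [0,0,0.3],
    [0,0,0.3],
    [0,0,0.3],
    [0,0,0.3],
    [0,0,-15],
    [0,0,-45]
  ],
  "claw": [1,1,0.4,0.4,0.4,0.4,0.4,0.4]
}}

```text
t: 6.25
tool_pos: [688.5, 1.6, 54.1]
ee_rot: [3.141, -0.009, 3.089]
contact_force: [-0.3, -0.9, -0.9]
grip_width: 55.3
```

```bash
python3 cmd.py add 0 0 2.5 0 add 0 0 -45 0; python3 look.py p2 692 1 59
```

```text
cmd [691.97   1.02  57.6 ] yaw 177.01
pose [688.5   1.6  54.1] [ 3.141 -0.009  3.089] mm/px 0.18
```

View pics/p2_w.png

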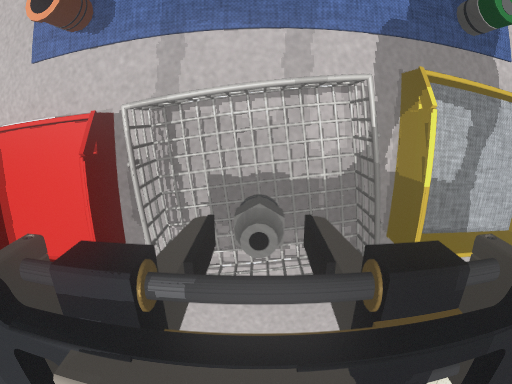

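Nut A stands upright in the basket. Next is nut B: I'll hover over it and look.

```bash
python3 cmd.py to 448.6 112 180 177
```

```text
dp [ 248.8   98.2 -122.4] twist 0.0
cmd [691.97   1.02  57.6 ] yaw 177.01
```

{"name": "apply_moves", "arguments": {
  "twist": [
    [0,0,0],
    [0,0,0],
    [0,0,0],
    [0,0,0],
    [0,0,0],
    [0,0,0],
    [0,0,0],
    [0,0,0]
  ],
  "dp": [
    [0,0,-40],
    [20,8,-75],
    [55,22,-95],
    [90,36,-110],
    [128,50,-115],
    [165,65,-120],
    [203,80,-122],
    [235,93,-122]
  ],
  "claw": [0.2,0.2,0.2,0.2,0.2,0.2,0.2,0.2]
}}

```text
t: 6.97
tool_pos: [460.7, 107.0, 181.3]
ee_rot: [3.141, 0.003, 3.09]
contact_force: [-0.4, 0.1, 0.4]
grip_width: 73.8
```

{"name": "apply_moves", "arguments": {
  "twist": [
    [0,0,0],
    [0,0,0]
  ],
  "dp": [
    [14,5,0],
    [14,5,0]
  ],
  "claw": [0.2,0.2]
}}

```text
t: 7.13
tool_pos: [446.4, 113.2, 180.7]
ee_rot: [3.141, 0.001, 3.092]
contact_force: [-0.7, 0.4, 0.2]
grip_width: 73.2
```

```bash
python3 cmd.py add 235 93 -122 0 add 14 5 0 0; python3 look.py nb 448 112 57
```

```text
cmd [448.41 111.86 179.6 ] yaw 177.01
pose [446.4 113.2 180.7] [3.141e+00 1.000e-03 3.092e+00] mm/px 0.18
```

View pics/nb_r.png

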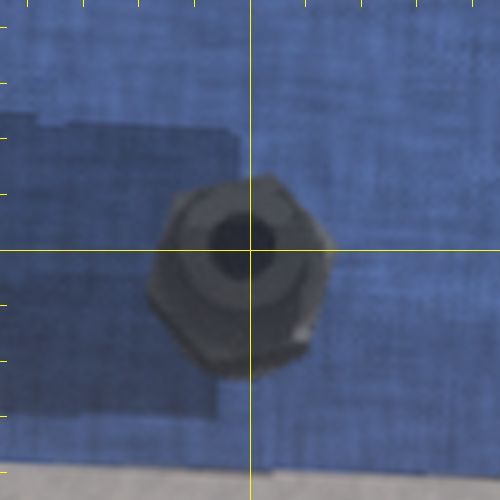

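```bash
python3 cmd.py to 449 113.2 10.6 161
```

```text
dp [ -0.5   1.4 169. ] twist 16.0
cmd [448.41 111.86 179.6 ] yaw 177.01
```

{"name": "apply_moves", "arguments": {
  "twist": [
    [0,0,7],
    [0,0,13],
    [0,0,16],
    [0,0,16],
    [0,0,16],
    [0,0,16],
    [0,0,16],
    [0,0,16]
  ],
  "dp": [
    [-0.5,1.4,35],
    [-0.5,1.4,70],
    [-0.5,1.4,105],
    [-0.5,1.4,135],
    [-0.5,1.4,155],
    [-0.5,1.4,165],
    [-0.5,1.4,169],
    [-0.5,1.4,169]
  ],
  "claw": [0.3,0.3,0.3,0.3,0.3,0.3,0.3,0.3]
}}

```text
t: 7.85
tool_pos: [449.9, 112.8, 10.7]
ee_rot: [-3.142, 0.0, 2.81]
contact_force: [1.0, 0.5, 0.1]
grip_width: 64.2
```

{"name": "apply_moves", "arguments": {
  "twist": [
    [0,0,0],
    [0,0,0],
    [0,0,0],
    [0,0,0],
    [0,0,0],
    [0,0,0],
    [0,0,0]
  ],
  "dp": [
    [0,0,0],
    [0,0,0],
    [0,0,0],
    [0,0,0],
    [0,0,0],
    [0,0,0],
    [0,0,0]
  ],
  "claw": [0.3,1,1,1,1,1,1]
}}

```text
t: 8.43
tool_pos: [449.3, 113.3, 11.0]
ee_rot: [3.141, 0.001, 2.81]
contact_force: [-0.2, 0.4, 2.7]
grip_width: 33.0
```

```bash
python3 cmd.py add -0.5 1.4 169 16 to 636.5 -2 100 177 to 636.5 -2 13 161
```

```text
dp [-214.8  -48.   -89.4] twist -16.0
dp [-214.8  -48.    -2.4] twist 0.0
cmd [448.98 113.23  10.6 ] yaw 161.01
```

{"name": "apply_moves", "arguments": {
  "twist": [
    [0,0,0],
    [0,0,0],
    [0,0,-7],
    [0,0,-14],
    [0,0,-16],
    [0,0,-16],
    [0,0,-16],
    [0,0,-16]
  ],
  "dp": [
    [0,0,-30],
    [0,0,-62],
    [-20,-4,-85],
    [-58,-13,-89.5],
    [-97,-22,-89.5],
    [-136,-30,-89.5],
    [-175,-39,-89.5],
    [-214.8,-48,-89.5]
  ],
  "claw": [1,1,1,1,1,1,1,1]
}}

```text
t: 9.1
tool_pos: [637.4, -3.0, 99.5]
ee_rot: [3.141, -0.001, 3.089]
contact_force: [0.3, 0.0, -0.5]
grip_width: 32.7
```

{"name": "apply_moves", "arguments": {
  "twist": [
    [0,0,0],
    [0,0,0],
    [0,0,0],
    [0,0,0],
    [0,0,0],
    [0,0,0],
    [0,0,0],
    [0,0,0]
  ],
  "dp": [
    [0,0,0],
    [0,0,0],
    [0,0,25],
    [0,0,50],
    [0,0,70],
    [0,0,80],
    [0,0,84],
    [0,0,85]
  ],
  "claw": [1,1,1,1,1,1,1,1]
}}

```text
t: 9.77
tool_pos: [635.5, -1.3, 14.8]
ee_rot: [3.141, -0.001, 3.09]
contact_force: [-0.5, 0.3, -1.7]
grip_width: 32.6
```

{"name": "apply_moves", "arguments": {
  "twist": [
    [0,0,0],
    [0,0,0],
    [0,0,0],
    [0,0,0],
    [0,0,0]
  ],
  "dp": [
    [0,0,1],
    [0,0,2],
    [0,0,2.5],
    [0,0,2.5],
    [0,0,2.5]
  ],
  "claw": [1,1,1,1,1]
}}

```text
t: 10.18
tool_pos: [636.9, -2.1, 13.3]
ee_rot: [-3.141, 0.001, 3.089]
contact_force: [0.4, -0.2, -0.9]
grip_width: 33.0
```

```bash
python3 cmd.py add -214.8 -48 -89.5 -16 add 0 0 85 0 add 0 0 2.5 0; python3 look.py p3 636 0 59
```

```text
cmd [636.48  -2.04  12.6 ] yaw 177.01
pose [636.9  -2.1  13.3] [-3.141e+00  1.000e-03  3.089e+00] mm/px 0.18
```

View pics/p3_w.png

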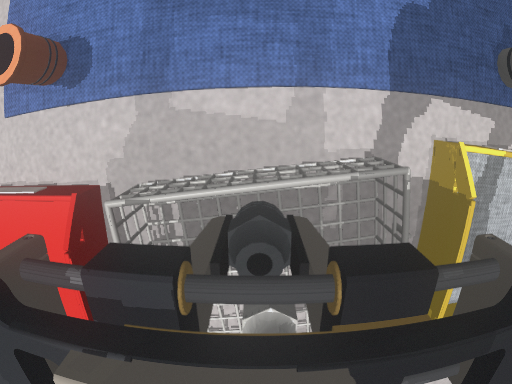

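Nut B is on the basket floor with nut A visible behind it. Releasing and rising.

{"name": "apply_moves", "arguments": {
  "twist": [
    [0,0,0],
    [0,0,0],
    [0,0,0],
    [0,0,0],
    [0,0,0],
    [0,0,0],
    [0,0,0],
    [0,0,0]
  ],
  "dp": [
    [0,0,0.3],
    [0,0,0.3],
    [0,0,0.3],
    [0,0,0.3],
    [0,0,0.3],
    [0,0,0.3],
    [0,0,-15],
    [0,0,-50]
  ],
  "claw": [1,1,0.4,0.4,0.4,0.4,0.4,0.4]
}}

```text
t: 10.9
tool_pos: [632.1, -1.3, 57.6]
ee_rot: [3.14, -0.011, 3.089]
contact_force: [0.5, 0.0, -0.4]
grip_width: 54.9
```

```bash
python3 cmd.py add 0 0 -50 0 to 439 -55 180 86.4 to 439 -55 180 266.4; python3 -c "
from h import *;print(read_state()['joints'])"; python3 look.py p4 636 0 59
```

```text
dp [ 194.5  -63.2 -117.4] twist 90.6
dp [ 194.5  -63.2 -117.4] twist -89.4
cmd [636.48  -2.04  62.6 ] yaw 177.01
[-1.92842390e-01  4.67636562e-01  1.53960387e+00 -1.53815777e-05
  1.14520916e+00 -1.71141173e+00]
pose [632.1  -1.3  57.6] [ 3.14  -0.011  3.089] mm/px 0.18
```

View pics/p4_w.png

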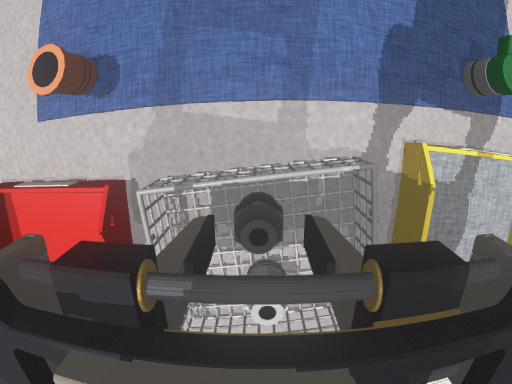

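Both nuts stand in the basket. Next is the black solenoid.

{"name": "apply_moves", "arguments": {
  "twist": [
    [0,0,0],
    [0,0,7],
    [0,0,14],
    [0,0,21],
    [0,0,28],
    [0,0,35],
    [0,0,42],
    [0,0,49]
  ],
  "dp": [
    [0,0,-40],
    [0,0,-75],
    [30,-10,-95],
    [60,-20,-110],
    [95,-30,-117],
    [130,-42,-117],
    [165,-54,-117],
    [194.5,-63,-117]
  ],
  "claw": [0.2,0.2,0.2,0.2,0.2,0.2,0.2,0.2]
}}

```text
t: 11.62
tool_pos: [437.1, -55.2, 179.6]
ee_rot: [-3.142, 0.001, 2.228]
contact_force: [-0.8, -0.1, 1.0]
grip_width: 73.7
```

{"name": "apply_moves", "arguments": {
  "twist": [
    [0,0,7],
    [0,0,14],
    [0,0,21],
    [0,0,28],
    [0,0,35],
    [0,0,41.6],
    [0,0,41.6],
    [0,0,41.6]
  ],
  "dp": [
    [0,0,0],
    [0,0,0],
    [0,0,0],
    [0,0,0],
    [0,0,0],
    [0,0,0],
    [0,0,0],
    [0,0,0]
  ],
  "claw": [0.2,0.2,0.2,0.2,0.2,0.2,0.2,0.2]
}}

```text
t: 12.28
tool_pos: [439.1, -54.9, 179.7]
ee_rot: [3.141, 0.0, 1.511]
contact_force: [-0.3, 0.1, 0.5]
grip_width: 73.4
```

```bash
python3 cmd.py add 194.5 -63 -117 49 add 0 0 0 41.6; python3 look.py ca 439 -55 57
```

```text
cmd [438.96 -54.82 179.6 ] yaw 86.41
pose [439.1 -54.9 179.7] [3.141 0.    1.511] mm/px 0.18
```

View pics/ca_r.png

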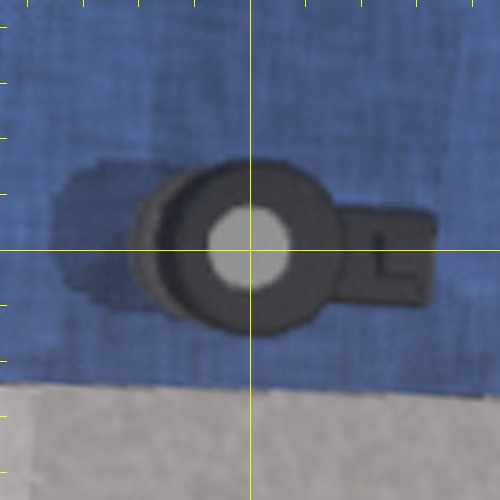

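View pics/ca_w.png

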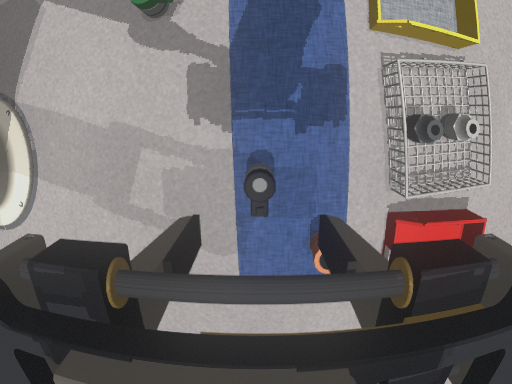

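Black solenoid confirmed: centre (249,247) in the rectified crop, socket toward −y. Both nuts show upright in the basket at (430,128) and (465,127).

{"name": "apply_moves", "arguments": {
  "twist": [
    [0,0,0],
    [0,0,0],
    [0,0,0],
    [0,0,0],
    [0,0,0],
    [0,0,0],
    [0,0,0],
    [0,0,0]
  ],
  "dp": [
    [0,0.5,35],
    [0,0.5,70],
    [0,0.5,105],
    [0,0.5,135],
    [0,0.5,155],
    [0,0.5,165],
    [0,0.5,169],
    [0,0.5,169]
  ],
  "claw": [0.3,0.3,0.3,0.3,0.3,0.3,0.3,0.3]
}}

```text
t: 13.0
tool_pos: [439.5, -54.9, 10.5]
ee_rot: [-3.141, -0.0, 1.509]
contact_force: [0.5, 0.6, -0.6]
grip_width: 64.6
```

{"name": "apply_moves", "arguments": {
  "twist": [
    [0,0,0],
    [0,0,0],
    [0,0,0],
    [0,0,0],
    [0,0,0],
    [0,0,0],
    [0,0,0]
  ],
  "dp": [
    [0,0,0],
    [0,0,0],
    [0,0,0],
    [0,0,0],
    [0,0,0],
    [0,0,0],
    [0,0,0]
  ],
  "claw": [0.3,1,1,1,1,1,1]
}}

```text
t: 13.58
tool_pos: [439.7, -55.0, 11.0]
ee_rot: [3.141, 0.0, 1.508]
contact_force: [-1.2, -0.7, 2.9]
grip_width: 32.7
```

```bash
python3 cmd.py add 0 .5 169 0 to 655.4 163.3 100 85
```

```text
dp [231.2 201.9 -89.4] twist 1.4
cmd [439.46 -54.85  10.6 ] yaw 86.41
```

{"name": "apply_moves", "arguments": {
  "twist": [
    [0,0,0],
    [0,0,0],
    [0,0,0],
    [0,0,0],
    [0,0,1.4],
    [0,0,1.4],
    [0,0,1.4],
    [0,0,1.4]
  ],
  "dp": [
    [0,0,-30],
    [0,0,-62],
    [10,14,-85],
    [35,44,-89.5],
    [60,75,-89.5],
    [85,106,-89.5],
    [112,136,-89.5],
    [140,165,-89.5]
  ],
  "claw": [1,1,1,1,1,1,1,1]
}}

```text
t: 14.25
tool_pos: [613.8, 75.8, 99.4]
ee_rot: [-3.141, 0.0, 1.484]
contact_force: [0.1, -0.9, -0.7]
grip_width: 33.0
```

```bash
python3 cmd.py add 140 165 -89.5 1.4 to 655.4 163.3 100 85
```

```text
dp [92.1 34.6  0.1] twist 0.0
cmd [612.9   74.55 100.1 ] yaw 85.01
```

{"name": "apply_moves", "arguments": {
  "twist": [
    [0,0,0],
    [0,0,0],
    [0,0,0],
    [0,0,0],
    [0,0,0],
    [0,0,0],
    [0,0,0],
    [0,0,0]
  ],
  "dp": [
    [37,14,0],
    [75,28,0],
    [92.1,34.6,0],
    [92.1,34.6,0],
    [92.1,34.6,30],
    [92.1,34.6,55],
    [92.1,34.6,70],
    [92.1,34.6,80]
  ],
  "claw": [1,1,1,1,1,1,1,1]
}}

```text
t: 14.92
tool_pos: [653.0, 162.4, 16.8]
ee_rot: [-3.136, 0.001, 1.483]
contact_force: [0.0, 0.3, -1.2]
grip_width: 32.5
```

{"name": "apply_moves", "arguments": {
  "twist": [
    [0,0,0],
    [0,0,0],
    [0,0,0],
    [0,0,0],
    [0,0,0]
  ],
  "dp": [
    [0,0,3],
    [0,0,5],
    [0,0,7],
    [0,0,7.5],
    [0,0,7.5]
  ],
  "claw": [1,1,1,1,1]
}}

```text
t: 15.33
tool_pos: [656.2, 163.3, 13.8]
ee_rot: [3.14, -0.0, 1.484]
contact_force: [-0.2, -0.3, -1.9]
grip_width: 32.7
```

```bash
python3 cmd.py add 92.1 34.6 80 0 add 0 0 7.5 0; python3 look.py p5 636 0 59
```

```text
cmd [655.37 163.3   12.6 ] yaw 85.01
pose [656.2 163.3  13.8] [ 3.14  -0.     1.484] mm/px 0.18
```

View pics/p5_w.png

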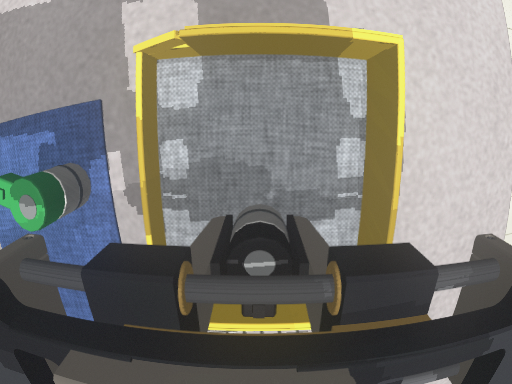

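{"name": "apply_moves", "arguments": {
  "twist": [
    [0,0,0],
    [0,0,0],
    [0,0,0],
    [0,0,0],
    [0,0,0],
    [0,0,0],
    [0,0,0],
    [0,0,0]
  ],
  "dp": [
    [0,0,0.3],
    [0,0,0.3],
    [0,0,0.3],
    [0,0,0.3],
    [0,0,0.3],
    [0,0,0.3],
    [0,0,0.3],
    [0,0,-15]
  ],
  "claw": [1,1,1,0.4,0.4,0.4,0.4,0.4]
}}

```text
t: 16.05
tool_pos: [652.6, 163.1, 24.6]
ee_rot: [-3.135, 0.001, 1.484]
contact_force: [-1.1, -0.3, -0.4]
grip_width: 55.1
```

```bash
python3 cmd.py add 0 0 -15 0 to 522 202 180 85 to 522 202 180 162; python3 look.py p6 523 202 57
```

```text
dp [  27.  -136.2 -152.4] twist 0.0
dp [  27.  -136.2 -152.4] twist -77.0
cmd [655.37 163.3   27.6 ] yaw 85.01
pose [652.6 163.1  24.6] [-3.135e+00  1.000e-03  1.484e+00] mm/px 0.18
```

View pics/p6_w.png

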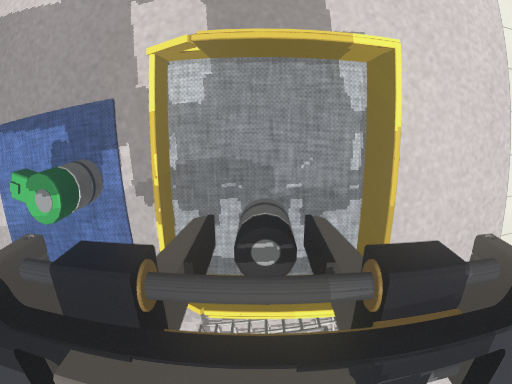

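The black solenoid stands in the bin. I'll rise straight up, then turn and travel to the green one.

{"name": "apply_moves", "arguments": {
  "twist": [
    [0,0,0],
    [0,0,0],
    [0,0,0],
    [0,0,-7],
    [0,0,-14],
    [0,0,-21],
    [0,0,-28],
    [0,0,-35]
  ],
  "dp": [
    [0,0,-30],
    [0,0,-65],
    [0,0,-100],
    [5,-30,-120],
    [12,-62,-140],
    [20,-95,-152.4],
    [27,-130,-152.4],
    [27,-136.2,-152.4]
  ],
  "claw": [0.4,0.4,0.4,0.2,0.2,0.2,0.2,0.2]
}}

```text
t: 16.77
tool_pos: [518.3, 204.0, 181.8]
ee_rot: [3.141, -0.001, 2.103]
contact_force: [-0.8, 0.9, -0.1]
grip_width: 73.5
```

{"name": "apply_moves", "arguments": {
  "twist": [
    [0,0,-7],
    [0,0,-14],
    [0,0,-21],
    [0,0,-28],
    [0,0,-35],
    [0,0,-42],
    [0,0,-42],
    [0,0,-42]
  ],
  "dp": [
    [0,0,0],
    [0,0,0],
    [0,0,0],
    [0,0,0],
    [0,0,0],
    [0,0,0],
    [0,0,0],
    [0,0,0]
  ],
  "claw": [0.2,0.2,0.2,0.2,0.2,0.2,0.2,0.2]
}}

```text
t: 17.43
tool_pos: [522.4, 202.1, 181.0]
ee_rot: [3.141, 0.001, 2.824]
contact_force: [0.3, 0.0, 0.1]
grip_width: 73.7
```

```bash
python3 cmd.py add 27 -136.2 -152.4 -35 add 0 0 0 -42; python3 look.py cb 523 202 57
```

```text
cmd [522.03 202.03 180.  ] yaw 162.01
pose [522.4 202.1 181. ] [3.141e+00 1.000e-03 2.824e+00] mm/px 0.18
```

View pics/cb_r.png

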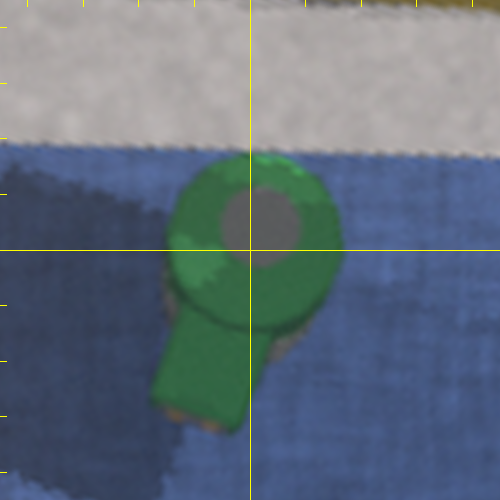

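View pics/cb_w.png

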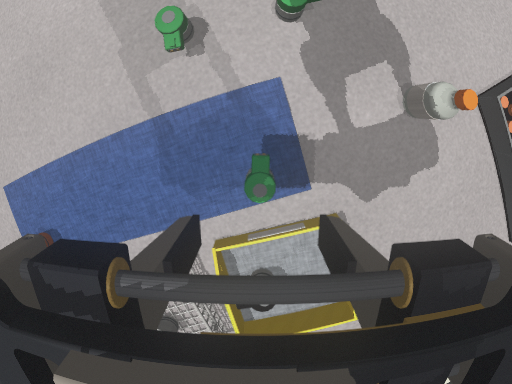

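The green solenoid has its cap at rectified (260,227), so it is near (526,200.5), with the socket heading 162°. It is the on-mat one next to the yellow bin, and both look-alikes are off the mat at the top of the picture. Descending.

```bash
python3 cmd.py to 526 200.5 10.6 162
```

```text
dp [ -4.2  -0.2 169.4] twist 0.0
cmd [522.03 202.03 180.  ] yaw 162.01
```

{"name": "apply_moves", "arguments": {
  "twist": [
    [0,0,0],
    [0,0,0],
    [0,0,0],
    [0,0,0],
    [0,0,0],
    [0,0,0],
    [0,0,0],
    [0,0,0]
  ],
  "dp": [
    [-4.2,-0.2,35],
    [-4.2,-0.2,70],
    [-4.2,-0.2,105],
    [-4.2,-0.2,135],
    [-4.2,-0.2,155],
    [-4.2,-0.2,165],
    [-4.2,-0.2,169.4],
    [-4.2,-0.2,169.4]
  ],
  "claw": [0.3,0.3,0.3,0.3,0.3,0.3,0.3,0.3]
}}

```text
t: 18.15
tool_pos: [526.0, 200.5, 10.6]
ee_rot: [-3.141, -0.0, 2.827]
contact_force: [-0.1, 0.2, 1.0]
grip_width: 64.4
```

{"name": "apply_moves", "arguments": {
  "twist": [
    [0,0,0],
    [0,0,0],
    [0,0,0],
    [0,0,0],
    [0,0,0],
    [0,0,0],
    [0,0,0]
  ],
  "dp": [
    [0,0,0],
    [0,0,0],
    [0,0,0],
    [0,0,0],
    [0,0,0],
    [0,0,0],
    [0,0,0]
  ],
  "claw": [0.3,1,1,1,1,1,1]
}}

```text
t: 18.73
tool_pos: [526.3, 200.7, 11.0]
ee_rot: [3.141, 0.001, 2.828]
contact_force: [-0.3, 0.1, 2.0]
grip_width: 32.8
```

```bash
python3 cmd.py add -4.2 -.2 169.4 0 to 660.2 219.1 100 85; python3 look.py cb2 523 202 57
```

```text
dp [-121.9   59.1  -89.4] twist 77.0
cmd [525.97 200.54  10.6 ] yaw 162.01
pose [526.3 200.7  11. ] [3.141e+00 1.000e-03 2.828e+00] mm/px 0.18
```

View pics/cb2_w.png

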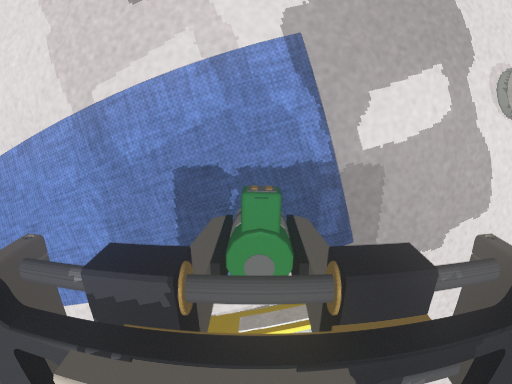

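{"name": "apply_moves", "arguments": {
  "twist": [
    [0,0,0],
    [0,0,0],
    [0,0,0],
    [0,0,7],
    [0,0,14],
    [0,0,21],
    [0,0,28],
    [0,0,35]
  ],
  "dp": [
    [0,0,-30],
    [0,0,-62],
    [0,0,-89.5],
    [-20,10,-89.5],
    [-50,24,-89.5],
    [-80,39,-89.5],
    [-110,53,-89.5],
    [-121.9,59.1,-89.5]
  ],
  "claw": [1,1,1,1,1,1,1,1]
}}

```text
t: 19.45
tool_pos: [663.0, 218.8, 99.4]
ee_rot: [3.14, 0.001, 2.21]
contact_force: [0.4, 0.5, -2.2]
grip_width: 32.6
```

{"name": "apply_moves", "arguments": {
  "twist": [
    [0,0,7],
    [0,0,14],
    [0,0,21],
    [0,0,28],
    [0,0,35],
    [0,0,42],
    [0,0,42],
    [0,0,42]
  ],
  "dp": [
    [0,0,0],
    [0,0,0],
    [0,0,0],
    [0,0,0],
    [0,0,0],
    [0,0,0],
    [0,0,0],
    [0,0,0]
  ],
  "claw": [1,1,1,1,1,1,1,1]
}}

```text
t: 20.12
tool_pos: [659.7, 219.0, 99.4]
ee_rot: [-3.14, 0.0, 1.487]
contact_force: [0.3, 0.3, -1.2]
grip_width: 32.3
```

```bash
python3 cmd.py add -121.9 59.1 -89.5 35 add 0 0 0 42; python3 look.py p7 523 202 57
```

```text
cmd [660.16 219.11 100.1 ] yaw 85.01
pose [659.7 219.   99.4] [-3.14   0.     1.487] mm/px 0.18
```

View pics/p7_w.png

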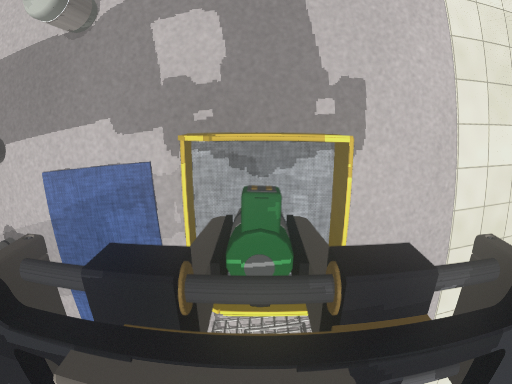

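{"name": "apply_moves", "arguments": {
  "twist": [
    [0,0,0],
    [0,0,0],
    [0,0,0],
    [0,0,0],
    [0,0,0],
    [0,0,0],
    [0,0,0],
    [0,0,0]
  ],
  "dp": [
    [0,0,30],
    [0,0,55],
    [0,0,72],
    [0,0,81],
    [0,0,85],
    [0,0,86.5],
    [0,0,87.5],
    [0,0,87.5]
  ],
  "claw": [1,1,1,1,1,1,1,1]
}}

```text
t: 20.83
tool_pos: [661.3, 219.3, 14.0]
ee_rot: [3.139, -0.001, 1.484]
contact_force: [-0.6, 0.7, -2.1]
grip_width: 32.3
```

{"name": "apply_moves", "arguments": {
  "twist": [
    [0,0,0],
    [0,0,0],
    [0,0,0],
    [0,0,0],
    [0,0,0],
    [0,0,0],
    [0,0,0],
    [0,0,0]
  ],
  "dp": [
    [0,0,0.3],
    [0,0,0.3],
    [0,0,0.3],
    [0,0,0.3],
    [0,0,0.3],
    [0,0,0.3],
    [0,0,0.3],
    [0,0,-15]
  ],
  "claw": [1,1,1,0.4,0.4,0.4,0.4,0.4]
}}

```text
t: 21.5
tool_pos: [657.5, 218.6, 24.5]
ee_rot: [-3.135, 0.002, 1.484]
contact_force: [-0.4, -0.1, -1.9]
grip_width: 54.8
```

```bash
python3 cmd.py add 0 0 87.5 0 add 0 0 -15 0 to 511 -144 180 177; python3 look.py p8 523 202 57
```

```text
dp [-374.7 -117.  -152.4] twist -92.0
cmd [660.16 219.11  27.6 ] yaw 85.01
pose [657.5 218.6  24.5] [-3.135e+00  2.000e-03  1.484e+00] mm/px 0.18
```

View pics/p8_w.png

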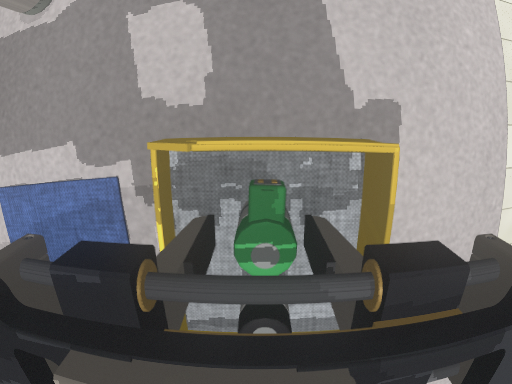

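Both solenoids stand in the yellow bin. Next is the sleeve, at the same yaw.

{"name": "apply_moves", "arguments": {
  "twist": [
    [0,0,0],
    [0,0,0],
    [0,0,0],
    [0,0,0],
    [0,0,0],
    [0,0,0],
    [0,0,0],
    [0,0,0]
  ],
  "dp": [
    [0,0,-30],
    [0,0,-65],
    [0,0,-100],
    [-30,-9,-120],
    [-66,-20,-130],
    [-104,-32,-140],
    [-143,-44,-150],
    [-182,-56,-152.4]
  ],
  "claw": [0.4,0.4,0.4,0.2,0.2,0.2,0.2,0.2]
}}

```text
t: 22.22
tool_pos: [589.2, 41.3, 183.6]
ee_rot: [3.136, 0.0, 1.485]
contact_force: [-0.1, 0.3, 1.1]
grip_width: 73.4
```

{"name": "apply_moves", "arguments": {
  "twist": [
    [0,0,0],
    [0,0,0],
    [0,0,0],
    [0,0,0],
    [0,0,0],
    [0,0,0],
    [0,0,0],
    [0,0,0]
  ],
  "dp": [
    [-38,-12,0],
    [-76,-24,0],
    [-114,-36,0],
    [-152,-48,0],
    [-180,-57,0],
    [-192.7,-61,0],
    [-192.7,-61,0],
    [-192.7,-61,0]
  ],
  "claw": [0.2,0.2,0.2,0.2,0.2,0.2,0.2,0.2]
}}

```text
t: 22.88
tool_pos: [511.4, -144.4, 181.1]
ee_rot: [3.14, 0.0, 1.482]
contact_force: [-0.1, 0.1, -0.5]
grip_width: 73.4
```

```bash
python3 cmd.py add -182 -56 -152.4 0 add -192.7 -61 0 0; python3 look.py sl 512 -144 57
```

```text
cmd [ 511.03 -144.    180.  ] yaw 85.01
pose [ 511.4 -144.4  181.1] [3.14  0.    1.482] mm/px 0.18
```

View pics/sl_r.png

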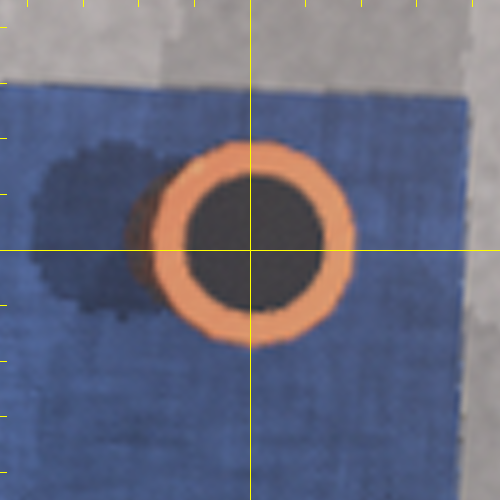

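View pics/sl_w.png

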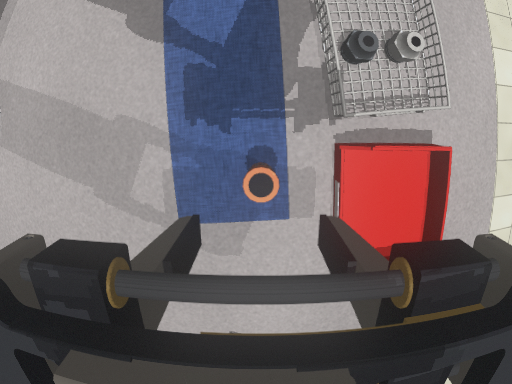

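Sleeve ring centre at rectified (254,243), so about (513.3,−144.7). Descending.

```bash
python3 cmd.py to 513.2 -144.7 10.6 85.01
```

```text
dp [ -0.5   2.2 169.4] twist 0.0
cmd [ 511.03 -144.    180.  ] yaw 85.01
```

{"name": "apply_moves", "arguments": {
  "twist": [
    [0,0,0],
    [0,0,0],
    [0,0,0],
    [0,0,0],
    [0,0,0],
    [0,0,0],
    [0,0,0],
    [0,0,0]
  ],
  "dp": [
    [-0.5,2.2,35],
    [-0.5,2.2,70],
    [-0.5,2.2,105],
    [-0.5,2.2,135],
    [-0.5,2.2,155],
    [-0.5,2.2,165],
    [-0.5,2.2,169.4],
    [-0.5,2.2,169.4]
  ],
  "claw": [0.3,0.3,0.3,0.3,0.3,0.3,0.3,0.3]
}}

```text
t: 23.6
tool_pos: [513.5, -143.9, 10.5]
ee_rot: [-3.141, -0.0, 1.485]
contact_force: [0.8, 0.2, 0.3]
grip_width: 64.2
```

{"name": "apply_moves", "arguments": {
  "twist": [
    [0,0,0],
    [0,0,0],
    [0,0,0],
    [0,0,0],
    [0,0,0],
    [0,0,0],
    [0,0,0]
  ],
  "dp": [
    [0,0,0],
    [0,0,0],
    [0,0,0],
    [0,0,0],
    [0,0,0],
    [0,0,0],
    [0,0,0]
  ],
  "claw": [0.3,1,1,1,1,1,1]
}}

```text
t: 24.18
tool_pos: [513.5, -145.0, 11.2]
ee_rot: [3.141, 0.0, 1.484]
contact_force: [-0.7, -1.0, 3.6]
grip_width: 36.8
```

```bash
python3 cmd.py add -.5 2.2 169.4 0 to 666 -196.5 100 87.5
```

```text
dp [-38.3 156.7 -89.4] twist -2.5
cmd [ 513.18 -144.69   10.6 ] yaw 85.01
```

The opening of 36.8 mm is wider than the 33 mm body, so I'll check what is being gripped.

{"name": "apply_moves", "arguments": {
  "twist": [
    [0,0,0],
    [0,0,0]
  ],
  "dp": [
    [0,0,0],
    [0,0,0]
  ],
  "claw": [1,1]
}}

```text
t: 24.35
tool_pos: [513.5, -145.0, 11.1]
ee_rot: [3.141, 0.0, 1.484]
contact_force: [-1.5, 0.1, 4.6]
grip_width: 36.6
```

```bash
python3 look.py sl2 513 -145 57; python3 -c "
import cv2
a=cv2.imread('pics/sl2_w.png')[180:310,130:390];cv2.imwrite('pics/sl2_c.png',cv2.resize(a,None,fx=3,fy=3,interpolation=2))
from h import *
im=grab_frame('side');cv2.imwrite('pics/sl2_s.png',cv2.resize(im[80:220,190:330,::-1],None,fx=4,fy=4,interpolation=2))"
```

```text
pose [ 513.5 -145.    11.1] [3.141 0.    1.484] mm/px 0.18
```

View pics/sl2_c.png

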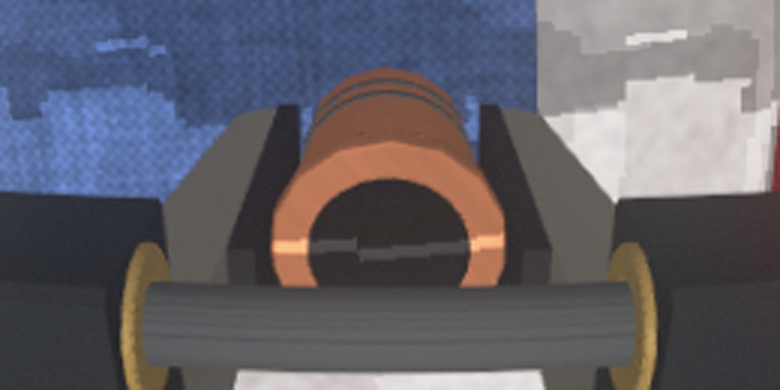

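View pics/sl2_s.png

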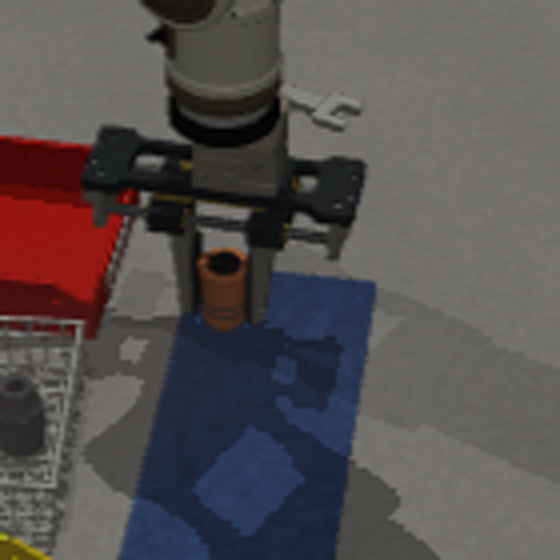

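The pads are on the collar: 36.7 mm is the collar width, and the crop shows them touching at the rim. I'll open, go about 6 mm lower and regrip below it.

{"name": "apply_moves", "arguments": {
  "twist": [
    [0,0,0],
    [0,0,0],
    [0,0,0],
    [0,0,0],
    [0,0,0],
    [0,0,0],
    [0,0,0],
    [0,0,0]
  ],
  "dp": [
    [0,0,0],
    [0,0,0],
    [0,0,0],
    [0,0,2],
    [0,0,4],
    [0,0,6],
    [0,0,6.2],
    [0,0,6.2]
  ],
  "claw": [0.3,0.3,0.3,0.3,0.3,0.3,0.3,0.3]
}}

```text
t: 25.12
tool_pos: [512.9, -144.6, 4.0]
ee_rot: [-3.141, -0.0, 1.484]
contact_force: [-0.3, 0.3, -0.0]
grip_width: 64.6
```

{"name": "apply_moves", "arguments": {
  "twist": [
    [0,0,0],
    [0,0,0],
    [0,0,0],
    [0,0,0],
    [0,0,0],
    [0,0,0],
    [0,0,0]
  ],
  "dp": [
    [0,0,0],
    [0,0,0],
    [0,0,0],
    [0,0,0],
    [0,0,0],
    [0,0,0],
    [0,0,0]
  ],
  "claw": [0.3,1,1,1,1,1,1]
}}

```text
t: 25.7
tool_pos: [513.2, -144.7, 4.5]
ee_rot: [-3.142, 0.0, 1.484]
contact_force: [-0.6, -0.5, 0.9]
grip_width: 36.6
```

```bash
python3 cmd.py add 0 0 6.2 0 to 666 -196.5 95 87.5;python3 look.py sl3 513 -145 57; python3 -c "
import cv2
a=cv2.imread('pics/sl3_w.png')[180:310,130:390];cv2.imwrite('pics/sl3_c.png',cv2.resize(a,None,fx=3,fy=3,interpolation=2))"
```

```text
dp [-38.3 156.7 -90.6] twist -2.5
cmd [ 513.18 -144.69    4.4 ] yaw 85.01
pose [ 513.2 -144.7    4.5] [-3.142  0.     1.484] mm/px 0.18
```

View pics/sl3_c.png

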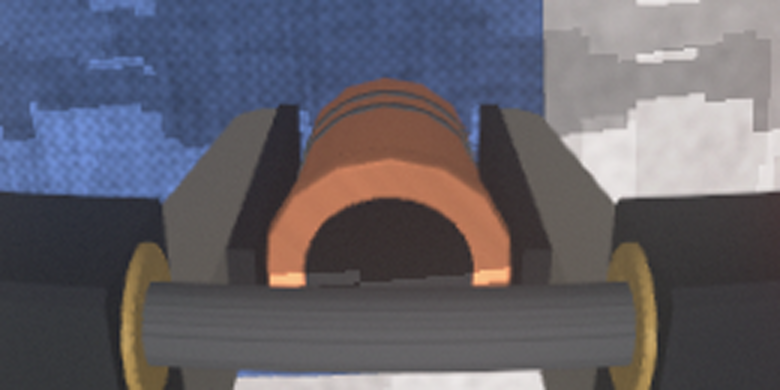

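The fingers are flat over their whole length, so a vertical grasp always meets the collar first. The collar's flat sides still give a firm hold with the weight hanging below, so I'll regrip a little higher for floor clearance, use 30 N, and check with a small lift.

{"name": "apply_moves", "arguments": {
  "twist": [
    [0,0,0],
    [0,0,0],
    [0,0,0],
    [0,0,0],
    [0,0,0],
    [0,0,0],
    [0,0,0],
    [0,0,0]
  ],
  "dp": [
    [0,0,0],
    [0,0,0],
    [0,0,-4],
    [0,0,-8],
    [0,0,-10],
    [0,0,-10],
    [0,0,-10],
    [0,0,-10]
  ],
  "claw": [0.45,0.45,0.45,0.45,0.45,0.45,0.45,0.45]
}}

```text
t: 26.42
tool_pos: [513.2, -144.7, 14.4]
ee_rot: [3.142, 0.0, 1.484]
contact_force: [0.5, -0.1, -0.3]
grip_width: 50.3
```

{"name": "apply_moves", "arguments": {
  "twist": [
    [0,0,0],
    [0,0,0],
    [0,0,0],
    [0,0,0],
    [0,0,0],
    [0,0,0],
    [0,0,0],
    [0,0,0]
  ],
  "dp": [
    [0,0,0],
    [0,0,0],
    [0,0,0],
    [0,0,0],
    [0,0,0],
    [0,0,-4],
    [0,0,-8],
    [0,0,-8]
  ],
  "claw": [1,1,1,1,1,1,1,1],
  "force": 30
}}

```text
t: 27.08
tool_pos: [513.7, -145.0, 23.3]
ee_rot: [3.14, 0.001, 1.484]
contact_force: [0.9, -0.5, -1.6]
grip_width: 36.1
```

```bash
python3 cmd.py add 0 0 -10 0 add 0 0 -8 0 to 666 -196.5 103.8 87.5;python3 look.py sl4 513 -145 57; python3 -c "
import cv2
a=cv2.imread('pics/sl4_w.png')[180:310,130:390];cv2.imwrite('pics/sl4_c.png',cv2.resize(a,None,fx=3,fy=3,interpolation=2))"
```

```text
dp [-38.3 156.7 -81.4] twist -2.5
cmd [ 513.18 -144.69   22.4 ] yaw 85.01
pose [ 513.7 -145.    23.3] [3.140e+00 1.000e-03 1.484e+00] mm/px 0.18
```

View pics/sl4_c.png

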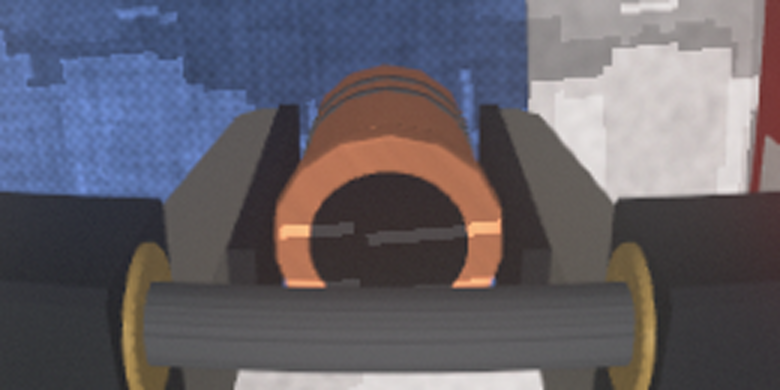

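Sleeve is lifted (−1.6 N) and hangs upright. Carrying it smoothly to the red bin.

{"name": "apply_moves", "arguments": {
  "twist": [
    [0,0,0],
    [0,0,0],
    [0,0,0],
    [0,0,0],
    [0,0,-1],
    [0,0,-2.5],
    [0,0,-2.5],
    [0,0,-2.5]
  ],
  "dp": [
    [0,0,-15],
    [0,0,-37],
    [0,0,-60],
    [-2,8,-76],
    [-7,28,-81.4],
    [-14,55,-81.4],
    [-21,84,-81.4],
    [-27,110,-81.4]
  ],
  "claw": [1,1,1,1,1,1,1,1]
}}

```text
t: 27.8
tool_pos: [621.7, -181.6, 103.9]
ee_rot: [3.141, 0.0, 1.527]
contact_force: [-0.3, -1.2, -2.2]
grip_width: 36.2
```

{"name": "apply_moves", "arguments": {
  "twist": [
    [0,0,0],
    [0,0,0],
    [0,0,0],
    [0,0,0],
    [0,0,0]
  ],
  "dp": [
    [-6,22,0],
    [-9,36,0],
    [-13,46.5,0],
    [-13,46.5,0],
    [-13,46.5,0]
  ],
  "claw": [1,1,1,1,1]
}}

```text
t: 28.22
tool_pos: [666.0, -196.1, 103.2]
ee_rot: [-3.141, -0.0, 1.527]
contact_force: [-0.4, 0.8, -1.9]
grip_width: 36.3
```

```bash
python3 cmd.py add -27 110 -81.4 -2.5 add -13 46.5 0 0;python3 look.py sl5 513 -145 57
```

```text
cmd [ 666.31 -196.15  103.8 ] yaw 87.51
pose [ 666.  -196.1  103.2] [-3.141 -0.     1.527] mm/px 0.18
```

View pics/sl5_w.png

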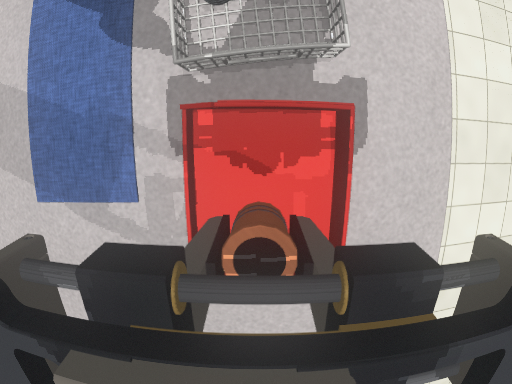

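Centred over the red bin. Lowering 87 mm, with the final part slow.

{"name": "apply_moves", "arguments": {
  "twist": [
    [0,0,0],
    [0,0,0],
    [0,0,0],
    [0,0,0],
    [0,0,0],
    [0,0,0],
    [0,0,0],
    [0,0,0]
  ],
  "dp": [
    [0,0,22],
    [0,0,44],
    [0,0,63],
    [0,0,75],
    [0,0,81],
    [0,0,84],
    [0,0,85],
    [0,0,85]
  ],
  "claw": [1,1,1,1,1,1,1,1]
}}

```text
t: 28.93
tool_pos: [667.0, -196.5, 20.0]
ee_rot: [3.14, 0.001, 1.527]
contact_force: [0.1, 0.1, -2.1]
grip_width: 36.6
```

{"name": "apply_moves", "arguments": {
  "twist": [
    [0,0,0],
    [0,0,0],
    [0,0,0],
    [0,0,0],
    [0,0,0],
    [0,0,0]
  ],
  "dp": [
    [0,0,0.7],
    [0,0,1.4],
    [0,0,2],
    [0,0,2.2],
    [0,0,2.2],
    [0,0,2.2]
  ],
  "claw": [1,1,1,1,1,1]
}}

```text
t: 29.43
tool_pos: [666.4, -196.2, 16.7]
ee_rot: [3.141, 0.0, 1.527]
contact_force: [-0.0, 0.4, -1.8]
grip_width: 36.7
```

```bash
python3 cmd.py add 0 0 85 0 add 0 0 2.2 0;python3 look.py sl6 513 -145 57
```

```text
cmd [ 666.31 -196.15   16.6 ] yaw 87.51
pose [ 666.4 -196.2   16.7] [3.141 0.    1.527] mm/px 0.18
```

View pics/sl6_w.png

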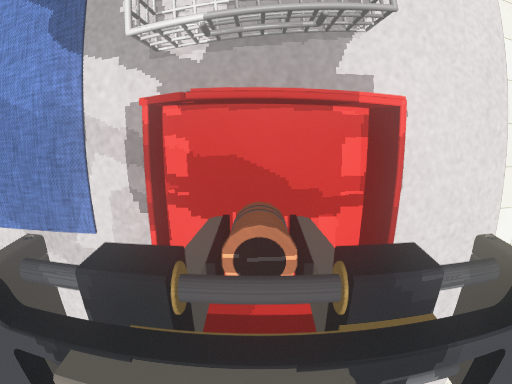

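{"name": "apply_moves", "arguments": {
  "twist": [
    [0,0,0],
    [0,0,0],
    [0,0,0]
  ],
  "dp": [
    [0,0,0.3],
    [0,0,0.4],
    [0,0,0.4]
  ],
  "claw": [1,1,1]
}}

```text
t: 29.73
tool_pos: [666.4, -196.2, 16.3]
ee_rot: [3.142, 0.0, 1.527]
contact_force: [1.1, 0.8, -2.1]
grip_width: 36.6
```

{"name": "apply_moves", "arguments": {
  "twist": [
    [0,0,0],
    [0,0,0],
    [0,0,0]
  ],
  "dp": [
    [0,0,0.3],
    [0,0,0.3],
    [0,0,0.3]
  ],
  "claw": [1,1,1]
}}

```text
t: 29.98
tool_pos: [666.4, -196.2, 16.3]
ee_rot: [3.141, 0.0, 1.527]
contact_force: [-1.2, -1.1, 1.3]
grip_width: 36.7
```

Contact: the force changed from −2.1 to +1.3 N. Releasing.

{"name": "apply_moves", "arguments": {
  "twist": [
    [0,0,0],
    [0,0,0],
    [0,0,0],
    [0,0,0],
    [0,0,0],
    [0,0,-0.0],
    [0,0,0],
    [0,0,0]
  ],
  "dp": [
    [0,0,0],
    [0,0,0],
    [0,0,0],
    [0,0,0],
    [0,0,0],
    [0,0,-10],
    [0,0,-40],
    [0,0,-75]
  ],
  "claw": [0.4,0.4,0.4,0.4,0.4,0.4,0.4,0.4]
}}

```text
t: 30.65
tool_pos: [664.2, -195.2, 89.3]
ee_rot: [-3.136, -0.002, 1.527]
contact_force: [0.6, -1.0, -0.4]
grip_width: 55.2
```

{"name": "apply_moves", "arguments": {
  "twist": [
    [0,0,0],
    [0,0,0],
    [0,0,0],
    [0,0,0],
    [0,0,0],
    [0,0,0],
    [0,0,0],
    [0,0,0]
  ],
  "dp": [
    [0,0,-40],
    [0,0,-80],
    [10,-30,-100],
    [18,-68,-110],
    [25,-106,-110],
    [30,-145,-110],
    [35,-183,-110],
    [40,-220,-110]
  ],
  "claw": [0.2,0.2,0.2,0.2,0.2,0.2,0.2,0.2]
}}

```text
t: 31.32
tool_pos: [446.5, -146.1, 201.5]
ee_rot: [3.141, 0.001, 1.528]
contact_force: [0.1, -0.5, 1.1]
grip_width: 73.5
```

```bash
python3 cmd.py add 0 0 .7 0 add 0 0 -75 0 add 40 -220 -110 0; python3 -c "
from h import *
a=grab_frame('top');b=grab_frame('side');w=grab_frame('wrist')
cv2.imwrite('pics/f_t.png',a[:,:,::-1]);cv2.imwrite('pics/f_w.png',w[:,:,::-1])
cv2.imwrite('pics/f_tc.png',cv2.resize(a[80:165,145:375,::-1],None,fx=3.4,fy=3.4,interpolation=2))
cv2.imwrite('pics/f_sc.png',cv2.resize(b[100:290,110:300,::-1],None,fx=3.1,fy=3.1,interpolation=2))"
```

```text
cmd [ 448.25 -146.65  200.9 ] yaw 87.51
```

View pics/f_t.png

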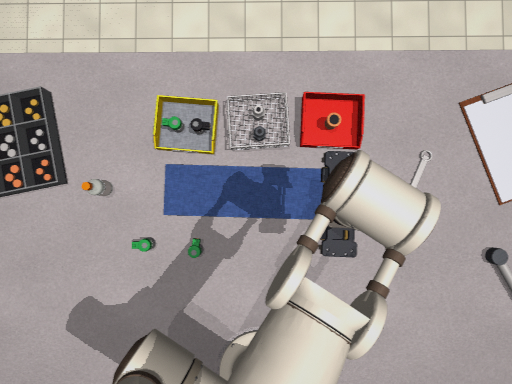

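View pics/f_tc.png

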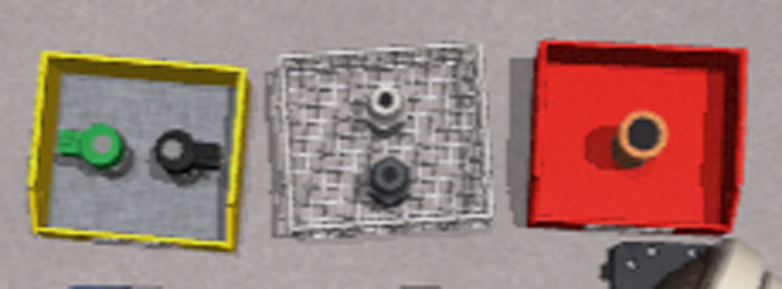

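View pics/f_sc.png

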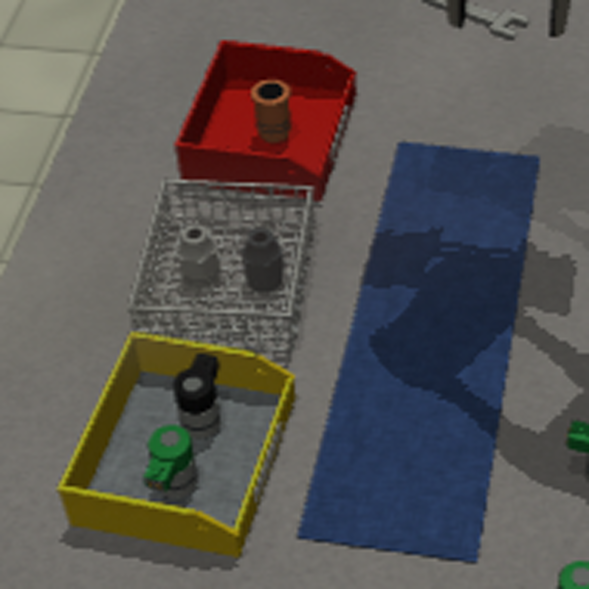

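All five parts stand upright in the right containers; the bottle, spanner and look-alikes haven't moved. I'll let the arm settle, then hand in.

{"name": "apply_moves", "arguments": {
  "twist": [
    [0,0,0],
    [0,0,0],
    [0,0,0]
  ],
  "dp": [
    [0,0,0],
    [0,0,0],
    [0,0,0]
  ],
  "claw": [0.2,0.2,0.2]
}}

```text
t: 31.72
tool_pos: [449.5, -147.2, 201.6]
ee_rot: [3.14, 0.001, 1.528]
contact_force: [-0.8, 0.1, -0.0]
grip_width: 73.8
```

```bash
python3 -c "
from cell import *
s=read_state();print(s['t'],s['contact_force'],abs(s['dq']).max());print(sign_off())"
```

```text
31.7167 [-8.27622012e-01  1.33901727e-01 -8.66618620e-05] 0.007297405010750204
the job is handed in; nothing more can be done
None
```

All five parts are sorted and the job was handed in at about 31.7 s. In order: both nuts went into the wire basket, the black solenoid and the on-mat green solenoid (the farthest of the three) into the yellow bin, and the copper sleeve into the red bin. I lowered each part to the container floor before letting go.

The last top and side pictures show all five upright on their floors. The oil bottle, the spanner and the two look-alike green solenoids are in their starting places, and the arm was clear of everything.

- **Sleeve grip:** I could not hold the sleeve below its collar as advised. At two grip heights the opening read about 36.7 mm instead of 33 mm, because the long flat fingers meet the collar first. I carried it by the collar at 30 N. It hung upright, and I felt it touch the floor (force going from −2.1 to +1.3 N) before releasing.
- **Floor contact of the other parts:** For the nuts and solenoids, the force readings around set-down were too small to show floor contact clearly. I relied on the known floor height, which could mean a drop of a few tenths of a millimetre.

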